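# Lever arm and snap ring onto an axle stub

### The arm

A 6-joint arm with a two-finger parallel gripper is mounted at the origin on a cart in front of the work surface, level with it; the furniture and walls round the work are solid. World frame = base frame: x ahead of the robot, y to its left, z up, the work surface at z = 0. Lengths are in mm, angles in degrees, forces in N, time in s.
With the tool pointing down it reaches from about 350 to 875 mm from the base axis. Payload 4.2 kg.
Tool frame: the origin (TCP) lies at the very end of the fingers, on their centre line; the grasp point (between the pads) lies 19 mm behind it (env.pinch_z is the distance from the TCP to the grasp point, in mm); z points along the fingers, y is the line along which they close (so a half turn about z gives the same grasp; the last joint's range is limited). The gripper opens to 87 mm and grips with 3 to 60 N. Pads are 19 mm wide; open, the fingers measure 117 mm over their backs; the gripper's body (75 mm by 190 mm) begins 51 mm behind the grasp point.
Start: joints at [-55.428, 22.042, 0.453, 0, -68.411, -14.817], TCP at [211.27, -588.187, 222.55] pointing down, gripper open.
Joint ranges: [-179.83, 179.83], [-69.29, 118.12], [-61.27, 80.66], [-181.25, 117.63], [-171.15, -9.14], [-177.46, 177.46]. Speed limits (degrees/s): [159.86, 159.86, 180, 180, 180, 180].

### API

Orientations are given as [roll, pitch, yaw] about the fixed x, y, z axes, in that order (R = Rz(yaw) Ry(pitch) Rx(roll)).
In Python, from workcell import env gives the robot as it stands. The module is installed in compiled form; this text tells all that it offers.
- The arm moves only by the shell command python3 -m creep 'ROWS' [FORCE]. ROWS is JSON, a list of rows, each a list of 7 numbers: the shift along the tool's x, y, z in m, then the turn, a rotation vector about the tool's x, y, z in degrees, then the gripper command: -1 is fully open, 1 is shut, values between are in proportion. A call has 1 to 8 rows; each row is the pose to reach, as a shift and turn from the pose commanded when the call began, along the tool's axes at that moment; what a row does not reach only later rows make up. A row lasts 1/12 s, in which the tool goes at most 41.7 mm and 7.16 degrees, less where a joint would pass 70% of its speed; a pose out of reach is approached as far as the arm can. A call with a gripper value outside its range is refused whole. The fingers move at their own pace and stop on an object; FORCE is the grip in N (left out, the last holds). Time passes only in rows, so rows that repeat a pose let the fingers close. It gives the time, the measured TCP pose, the force, the opening and the grip force at its end, in the units of the state.
- env.get_state(): the state, without advancing time (a new reading comes with each control period).
- env.get_image(name): name is "side" or "top" or "wrist"; returns the picture (384x512x3 uint8, blue, green, red); there is no depth.
- env.camera_model(name): a dict with "mtx" (3x3 intrinsics, pixels), "rvec" (rotation vector, rad) and "tvec" (3), from world to camera coordinates, as OpenCV has them; the wrist camera has in their place "tool_from_camera" (4x4, takes a point from camera to tool coordinates, whose origin is the TCP and whose axes are the flange's). Camera axes: x right, y down, z forward; pixel columns grow to the right and rows downward; lengths in mm; the calibration is good to about 2 mm. A picture is of the moment at which its call begins: read the wrist's pose just before it. camera_model takes no time and is no camera call.
- env.hand_in(): hands the job in; it is judged then, once.
The state is a dict: "time_s": time; "q": joint angles; "joint_velocities": joint speeds; "effort": joint torques, N m; "position": TCP position; "tcp_rot": TCP orientation; "ft_force": force on the tool from outside, world axes, zero at the start; "torque": the same for the moment, N m; "gripper_width": finger opening in mm; "gripper_force": force on a finger pad.
Only numpy, scipy, OpenCV 4.12 (cv2) and the standard library are available. Lean on these libraries where they do the work, as an engineer would, in place of code of your own. Each camera call takes 0.05 s, during which the arm holds its last target. There are 200 camera calls.

### The job

Put the loose lever arm onto the upright axle stub by its eye, flat down on the flange, and let go of it. Then take the snap-ring pliers out of their stand by the handles, squeeze them so that the snap ring on their tips is spread wide, bring the ring over the end of the shaft and lower it level with the groove; finish while still holding the pliers squeezed and upright there, the spread ring round the groove without resting or pressing on the shaft or the lever arm. Leave the other things on the bench where they are.

Things in the scene. Friction and masses are not known exactly. Their poses are not given: they have to be found in the camera images.
- lever_arm: Loose bright steel lever arm lying flat, 12 mm thick, 90 g: a round eye of 48 mm outside and 28 mm inside diameter, and a straight bar 16 mm wide that runs from it along the body's +x to a rounded end 74 mm from the eye's centre (a flat 3 mm screw head on that end). Origin: centre of the eye at the underside; z up.
- lever_grip (a point): Point on the lever arm's bar 42 mm from the eye's centre, half way up its thickness (6 mm above the underside); a good place to grip it, across the 16 mm width (along the arm's y).
- stub: Fixed axle stub: a 70 mm square aluminium foot 10 mm high, a round flange (48 mm across at its top, which is 20 mm above the bench) and an upright steel shaft of 24 mm diameter, its chamfered end 53 mm above the bench. The lever arm belongs flat on the flange with the shaft through its eye. Origin: underside on the shaft's axis; z up.
- stub_groove (a point): On the shaft's axis at mid-height of the groove (groove 6 mm high, 19 mm diameter), 38 mm above the bench, 6 mm above the top face of a seated lever arm.
- stub_top (a point): Centre of the shaft's end, 53 mm above the bench.
- stand: Fixed dark steel fork stand for the pliers: foot 80 x 100 mm, a back plate on its +x side reaching 85 mm above the bench, and two prongs (58 mm apart inside) that run from it towards -x, tops 85 mm above the bench, on which the pliers' flange rests (a 5 mm high pin stands on each prong in front of it). The pliers lift out straight up.
- pliers: Loose snap-ring pliers (140 g) upright in the fork, tips down: steel block 18 x 42 x 18 mm with 80 mm wide flange; two black handles, 16 mm wide along x, up to 86 mm above its underside; two noses; a C-shaped ring of 4 mm wire level on the tips, 45 mm below the underside, towards -x. Squeezing the handles along y spreads the ring; springs close it. Origin: centre of the block's underside; z up.
- pliers_grip (a point): Point midway between the two handles, 60 mm above the block's underside: squeeze here along the pliers' y. The handles measure about 52 mm over their outsides there at rest and about 38 mm when fully squeezed (then parallel); squeezing fully to the stop takes about 10 N, and 20 to 30 N holds it firmly.
- ring_centre (a point): Centre of the ring's opening when it is spread, in the ring's plane (3 mm towards -x and 45 mm below the pliers' origin). Spread fully, a shaft of up to about 28 mm diameter passes here, so 2 mm are free all round the 24 mm shaft; unspread, the ring's inside diameter is only 22 mm.
- pliers_left (a joint): Angle of the pliers' left handle: 0 at rest (ring closed), 0.14 rad squeezed to the stop (ring fully spread); the right handle follows it.
- glass_torch: Bystander: small torch, 40 x 68 x 26 mm, lying.
- loupe: Bystander: black eye loupe, 35 mm across, 29 mm high.
- spring_tin: Bystander: round tin, 63 mm across, 20 mm high.
- oil_bottle_b: Bystander: small white bottle, 26 mm across, 40 mm high.
- driver_yellow: Bystander: thin screwdriver, 94 mm long, lying.
- dust_dome: Bystander: clear round dust cover, 62 mm across, 34 mm high.
Things that resemble listed ones, but are neither listed nor needed, are in the scene too. Several things have the shape of the lever_arm; the one meant has the colours described above.

How it is judged (in metres and radians):
On the way, in this order (a step that is already met when the one before it is completed fails the run):
1. the lever arm lies flat on the flange with the shaft through its eye, let go (horizontal distance between lever_arm and stub below 0.004 m and z of lever_arm in the frame of stub below 0.0225 m and angle between lever_arm's own z axis and vertical below 0.06 rad and contact force between the fingers and lever_arm below 0.2 N), for 0.2 s.
2. the pliers hold the ring spread above the end of the shaft (value of joint pliers_left above 0.11 rad and horizontal distance between ring_centre and stub_top below 0.008 m and z of ring_centre in the frame of stub_top above 0.002 m), for 0.1 s.
At the end, for the whole second after the job is handed in: Pliers held squeezed (joint over 0.11), upright within 0.12 rad, still; spread ring's centre within 4 mm of the shaft axis and 3 mm of the groove's mid-height, pressing under 2 N on the stub, 1 N on the arm; lever arm flat on the flange round the shaft, not touched by the fingers (all of step 1 and value of joint pliers_left above 0.11 rad and horizontal distance between ring_centre and stub_groove below 0.004 m and z of ring_centre in the frame of stub_groove between -0.003 and 0.003 m and angle between pliers's own z axis and vertical below 0.12 rad and linear speed of pliers below 0.02 m/s and contact force between the fingers and pliers above 2 N and contact force between pliers and stub below 2 N and contact force between pliers and lever_arm below 1 N and contact force between pliers and stand below 0.5 N); the arm keeps its last pose, push and grip.
It fails at once if the ring is pushed over the shaft without being spread (value of joint pliers_left below 0.07 rad and horizontal distance between ring_centre and stub_top below 0.012 m and z of ring_centre in the frame of stub_top below -0.004 m).
It fails at once if another thing on the bench is disturbed (distance of any of glass_torch, loupe, spring_tin, oil_bottle_b, driver_yellow, dust_dome from where it was at the start of the episode above 0.03 m).
It also fails if it takes over 58 s, if anything falls off the work surface, if the arm or the gripper's body presses on something with over 40 N, if the wrist force passes 120 N, or if a joint passes its speed limit or range.

## Working session

There is one attempt and no reset: what is moved stays moved. The work goes in short steps, Python scripts to look and compute and a shell command to move; the robot and the scene stay as the last step left them, time stands still between calls to the robot, and variables do not carry over. Pictures are saved under pics/ and viewed, at most 10 in all, crops included, and the job is handed in when it is done.

```bash
mkdir -p pics && cat > h.py <<'E'
import numpy as np, cv2
from scipy.spatial.transform import Rotation as R
from workcell import env
def cam(name, st=None):
    m=env.camera_model(name); K=np.array(m["mtx"],float)
    if name!="wrist":
        Rc=cv2.Rodrigues(np.array(m["rvec"],float))[0]; t=np.array(m["tvec"],float).ravel()
        return K,Rc,t
    st=st or env.get_state()
    T=np.eye(4);T[:3,:3]=R.from_euler('xyz',st["tcp_rot"],degrees=True).as_matrix();T[:3,3]=st["position"]
    W=np.linalg.inv(T@np.array(m["tool_from_camera"]))
    return K,W[:3,:3],W[:3,3]
def px2w(c,u,v,z):
    K,Rc,t=c; d=Rc.T@np.linalg.inv(K)@np.array([u,v,1.]); o=-Rc.T@t
    return o+d*(z-o[2])/d[2]
def w2px(c,p):
    K,Rc,t=c; q=K@(Rc@np.array(p,float)+t); return q[:2]/q[2]
def delta(st,target_pos,target_rot=None):
    A=R.from_euler('xyz',st["tcp_rot"],degrees=True)
    d=A.inv().apply(np.array(target_pos)-st["position"])/1000
    r=(A.inv()*R.from_euler('xyz',target_rot,degrees=True)).as_rotvec(degrees=True) if target_rot is not None else None
    return d.round(4), None if r is None else r.round(2)
E
python3 - <<'E'
from h import *
st=env.get_state();print(st)
a=env.get_image("top");b=env.get_image("side");w=env.get_image("wrist")
for n,i in (("top0",a),("side0",b),("wrist0",w)): cv2.imwrite(f"pics/{n}.png",i)
cv2.imwrite("pics/top0b.png",cv2.resize(a,(800,600),interpolation=cv2.INTER_CUBIC))
cv2.imwrite("pics/sw.png",cv2.resize(np.hstack([b,w]),(800,300),interpolation=cv2.INTER_AREA))
for n in("top","side"):
    K,Rc,t=cam(n);print(n,K.tolist(),(-Rc.T@t).round(),Rc.round(2).tolist())
print(env.camera_model("wrist"))
E
```

```text
{'time_s': 0.0, 'q': array([-5.54277339e+01,  2.20901979e+01,  3.78990682e-01, -2.95343385e-02,
       -6.84095019e+01, -1.48181045e+01]), 'joint_velocities': array([-0.01020051, -0.05489991, -0.08599732,  0.11947033, -0.04857019,
        0.03279642]), 'effort': array([ 1.33864964e-03, -3.90662742e+01,  1.87406731e+01,  4.21979159e+00,
        1.08957817e-02, -1.83822272e-04]), 'position': array([ 211.07310495, -587.6391432 ,  221.45872367]), 'tcp_rot': array([ 1.79876285e+02, -4.34554559e-03, -1.60256730e+02]), 'ft_force': array([ 0.18771623, -0.16622166,  1.38030816]), 'torque': array([-0.0472739 , -0.00292303, -0.01665775]), 'gripper_force': 0.0, 'gripper_width': 87.0684748492788}
top [[452.9621218345973, 0.0, 251.43055081655086], [0.0, 452.9621218345973, 183.63088388449995], [0.0, 0.0, 1.0]] [ 341.   44. 1212.] [[-0.1, -1.0, -0.0], [-0.97, 0.1, -0.2], [0.2, -0.02, -0.98]]
side [[356.62338659676595, 0.0, 256.23784079121333], [0.0, 356.62338659676595, 191.3772406514981], [0.0, 0.0, 1.0]] [ 373. -729.  502.] [[0.97, -0.26, -0.01], [-0.12, -0.42, -0.9], [0.23, 0.87, -0.44]]
{'mtx': array([[346.25290925,   0.        , 251.79810056],
       [  0.        , 346.25290925, 193.5256864 ],
       [  0.        ,   0.        ,   1.        ]]), 'tool_from_camera': array([[ 1.18279971e-03, -9.62844680e-01, -2.70053186e-01,
         7.51301109e+01],
       [ 9.99999221e-01,  1.03104715e-03,  7.03789234e-04,
         1.22850502e-01],
       [-3.99202153e-04, -2.70053808e-01,  9.62845149e-01,
        -1.63304715e+02],
       [ 0.00000000e+00,  0.00000000e+00,  0.00000000e+00,
         1.00000000e+00]])}
```

View pics/top0b.png

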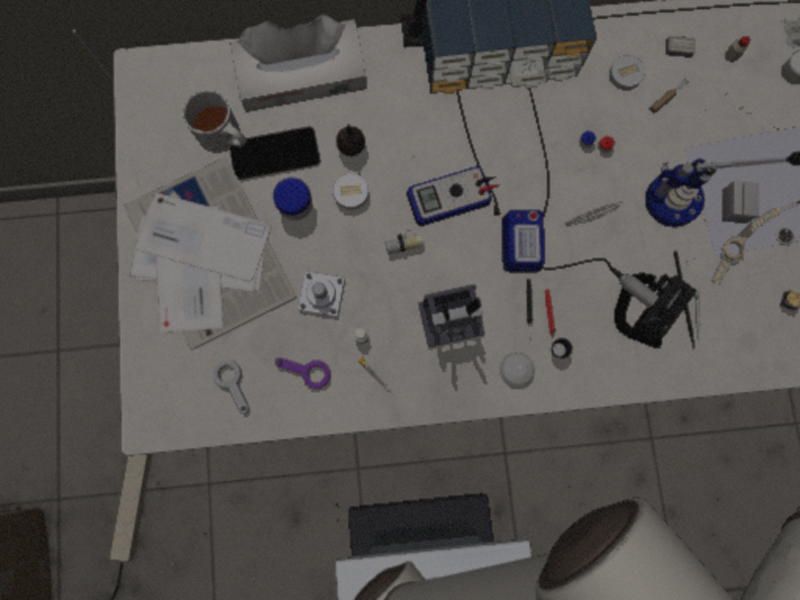

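View pics/sw.png

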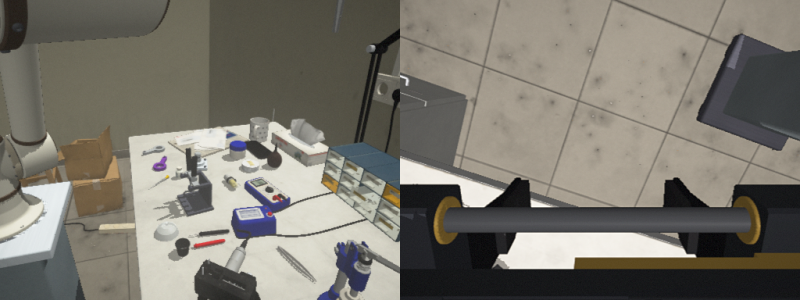

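The 800x600 top view shows +x up and +y left. There are two lever-shaped things: a bright steel one with its eye at (228,372) and bar to (243,410), and a purple one with its eye at (317,374). The steel one fits the description. The stub is at (321,292) and the stand with the pliers at (452,318). I'll confirm this in an enlarged crop.

```bash
python3 - <<'E'
from h import *
a=cv2.imread("pics/top0.png")
cv2.imwrite("pics/c1.png",cv2.resize(a[165:270,130:330],(800,420),interpolation=cv2.INTER_CUBIC))
c=cam("top"); 
for n,u,v,z in(("eye",228,372,12),("end",243,410,12),("stubtop",320,289,53),("stand",452,318,85)): print(n,px2w(c,u*.64,v*.64,z).round(1))
E
```

```text
eye [467.8 312.8  12. ]
end [402.1 291.2  12. ]
stubtop [586.5 143.4  53. ]
stand [511.1 -67.3  85. ]
```

View pics/c1.png

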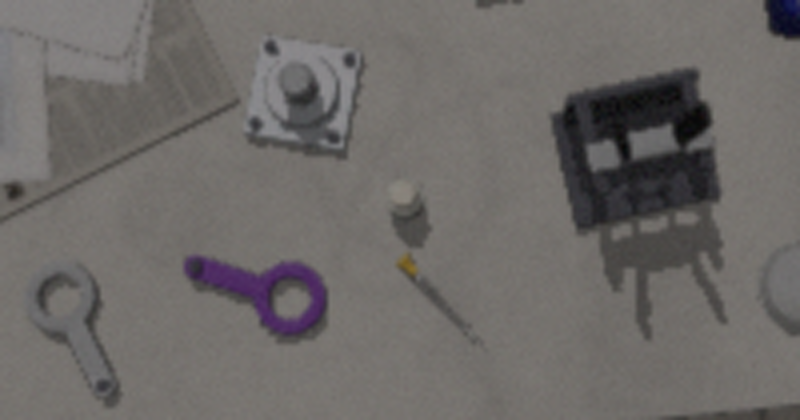

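The crop confirms it: the bright steel lever has its eye at crop (62,300) and screw head at (105,385); the purple one is a decoy. The stub shaft end is at (297,80), and the pliers are in the fork at (640,150).

```bash
python3 - <<'E'
from h import *
st=env.get_state()
c=cam("top")
e=px2w(c,130+62/4,165+300/4,12);f=px2w(c,130+105/4,165+385/4,14)
print(e,f,np.linalg.norm(e-f),np.degrees(np.arctan2(*(f-e)[[1,0]])))
for p in ([300,-480,320],[430,-250,320],[480,0,300],[440,290,200]): print(p,delta(st,p))
E
```

```text
[462.89636615 314.1939736   12.        ] [404.732017   288.68810069  14.        ] 63.54243515187967 -156.32188328970312
[300, -480, 320] (array([-0.1201,  0.0716, -0.0982]), None)
[430, -250, 320] (array([-0.3201,  0.2441, -0.0979]), None)
[480, 0, 300] (array([-0.4517,  0.4625, -0.0776]), None)
[440, 290, 200] (array([-0.512 ,  0.7488,  0.0229]), None)
```

```bash
python3 -m creep '[[-0.03,0.018,-0.025,0,0,0,-1],[-0.06,0.036,-0.05,0,0,0,-1],[-0.09,0.055,-0.075,0,0,0,-1],[-0.12,0.072,-0.098,0,0,0,-1],[-0.15,0.097,-0.098,0,0,0,-1],[-0.18,0.122,-0.098,0,0,0,-1],[-0.21,0.148,-0.098,0,0,0,-1],[-0.24,0.174,-0.098,0,0,0,-1]]' && python3 -m creep '[[-0.03,0.026,0,0,0,0,-1],[-0.055,0.05,0,0,0,0,-1],[-0.08,0.075,0,0,0,0,-1],[-0.1,0.11,0,0,0,0,-1],[-0.122,0.144,0,0,0,0,-1],[-0.144,0.178,0,0,0,0,-1],[-0.166,0.212,0,0,0,0,-1],[-0.188,0.246,0,0,0,0,-1]]' && python3 - <<'E'
from h import *
st=env.get_state(); print(st['position'],st['q'].round(1))
for p in ([440,290,200],): print(p,delta(st,p,[180,0,-156.3]))
E
```

```text
time_s: 0.82
position: [378.8, -341.4, 320.5]
tcp_rot: [180.0, 0.0, -160.3]
ft_force: [1.6, -0.9, 0.7]
gripper_width: 86.9
gripper_force: 0.0
time_s: 1.48
position: [471.8, -46.2, 320.6]
tcp_rot: [180.0, 0.0, -160.2]
ft_force: [1.1, -0.6, 0.8]
gripper_width: 87.0
gripper_force: 0.0
[471.84116615 -46.24170826 320.60369462] [ 14.1   3.6  -9.7  -0.  -76.7 -84.3]
[440, 290, 200] (array([-0.0837,  0.3272,  0.1207]), array([ 0.01,  0.02, -3.94]))
```

```bash
python3 -m creep '[[-0.009,0.039,0.005,0,0,0,-1],[-0.019,0.077,0.01,0,0,0,-1],[-0.028,0.115,0.02,0,0,-2,-1],[-0.038,0.15,0.035,0,0,-4,-1],[-0.047,0.185,0.05,0,0,-4,-1],[-0.056,0.22,0.065,0,0,-4,-1],[-0.065,0.255,0.08,0,0,-4,-1],[-0.074,0.29,0.1,0,0,-4,-1]]' && python3 -m creep '[[-0.01,0.035,0.02,0,0,0,-1],[-0.01,0.036,0.02,0,0,0,-1],[-0.01,0.036,0.02,0,0,0,-1]]' && python3 - <<'E'
from h import *
st=env.get_state(); print(st['position'],st['tcp_rot'],st['q'].round(1))
w=env.get_image("wrist"); cv2.imwrite("pics/w1.png",w)
E
```

```text
time_s: 2.15
position: [443.5, 251.7, 220.7]
tcp_rot: [180.0, 0.1, -156.2]
ft_force: [0.5, 0.1, 1.5]
gripper_width: 87.1
gripper_force: 0.0
time_s: 2.4
position: [437.3, 287.7, 198.7]
tcp_rot: [-179.9, -0.2, -156.1]
ft_force: [0.4, 0.1, 0.9]
gripper_width: 87.2
gripper_force: 0.0
[437.31141762 287.67784727 198.67567213] [-179.90142192   -0.21455041 -156.07946061] [  51.1   13.4  -15.6   -0.   -61.2 -117.2]
```

View pics/w1.png

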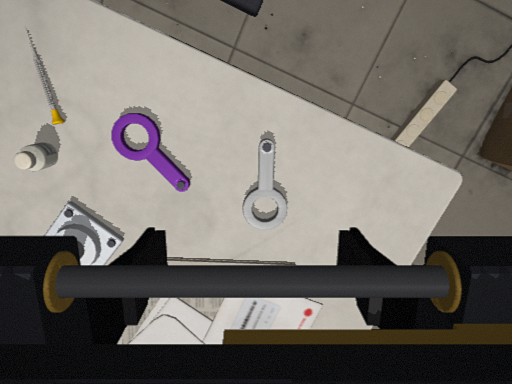

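The wrist picture shows the steel lever with its eye at about (265,208) and the screw head at (267,146); the gripper bar stays clear of it. I'll refine the eye centre.

```bash
python3 - <<'E'
from h import *
st=env.get_state(); c=cam("wrist",st)
w=cv2.imread("pics/w1.png")
g=cv2.GaussianBlur(cv2.resize(cv2.cvtColor(w,cv2.COLOR_BGR2GRAY)[180:236,235:297],None,fx=6,fy=6,interpolation=cv2.INTER_CUBIC),(0,0),3)
for r in((65,100),(105,150)):
    h=cv2.HoughCircles(g,cv2.HOUGH_GRADIENT,1,200,param1=60,param2=12,minRadius=r[0],maxRadius=r[1]); 
    if h is not None:
        x,y,rr=h[0,0]; print(235+x/6,180+y/6,rr/6, px2w(c,235+x/6,180+y/6,12).round(1))
e=px2w(c,265.5,208,12);f=px2w(c,267,146,14)
print(e,f,np.linalg.norm(e-f),np.degrees(np.arctan2(*(f-e)[[1,0]])))
ft=cam("top");print(w2px(ft,e)*1/.64)
E
```

```text
264.91666 208.25 13.883334 [468.2 315.9  12. ]
265.08334 209.75 21.666666 [469.6 316.8  12. ]
[467.66715171 316.37593749  12.        ] [406.72993442 290.16205629  14.        ] 66.36649771934222 -156.72366401872753
[225.90670536 372.30615077]
```

```bash
python3 -m creep '[[0.002,0.013,0,0,0,-7,-1],[0.002,0.013,0,0,0,-14,-1],[0.002,0.013,0,0,0,-21,-1],[0.002,0.013,0,0,0,-28,-1],[0.002,0.013,0,0,0,-35,-1],[0.002,0.013,0,0,0,-42,-1],[0.002,0.013,0,0,0,-49,-1],[0.002,0.013,0,0,0,-56,-1]]' && python3 -m creep '[[0,0,0,0,0,-7,-1],[0,0,0,0,0,-14,-1],[0,0,0,0,0,-21,-1],[0,0,0,0,0,-28,-1],[0,0,0,0,0,-35,-1],[0,0,0,0,0,-42,-1],[0,0,0,0,0,-49,-1],[0,0,0,0,0,-56,-1]]' && python3 -m creep '[[0,0,0,0,0,-7,-1],[0,0,0,0,0,-14,-1],[0,0,0,0,0,-21,-1],[0,0,0,0,0,-28,-1],[0,0,0,0,0,-35,-1],[0,0,0,0,0,-42,-1],[0,0,0,0,0,-49,-1],[0,0,0,0,0,-56,-1]]' && python3 -m creep '[[0,0,0,0,0,-7,-1],[0,0,0,0,0,-11.4,-1],[0,0,0,0,0,-11.4,-1]]' && python3 - <<'E'
from h import *
st=env.get_state(); print(st['position'],st['tcp_rot'],st['q'].round(1))
w=env.get_image("wrist"); cv2.imwrite("pics/w2.png",w)
c=cam("wrist",st)
print("expect eye",w2px(c,[468.3,316,12]))
print(delta(st,[429.7,299.4,80],[180,0,23.3]))
E
```

```text
time_s: 3.12
position: [432.0, 296.6, 201.8]
tcp_rot: [-179.9, 0.1, -100.0]
ft_force: [-0.5, -1.0, 0.2]
gripper_width: 87.2
gripper_force: 0.0
time_s: 3.78
position: [432.0, 296.6, 201.8]
tcp_rot: [-179.9, 0.0, -44.0]
ft_force: [-0.1, 1.1, 0.9]
gripper_width: 87.1
gripper_force: 0.0
time_s: 4.45
position: [432.0, 296.6, 201.8]
tcp_rot: [-179.9, -0.1, 12.0]
ft_force: [0.3, 0.3, -1.2]
gripper_width: 86.9
gripper_force: 0.0
time_s: 4.7
position: [431.9, 296.7, 201.7]
tcp_rot: [-180.0, -0.1, 23.1]
ft_force: [-0.7, 0.3, 0.0]
gripper_width: 86.6
gripper_force: 0.0
[431.932577   296.67371207 201.74909657] [-1.79954282e+02 -1.03474345e-01  2.31232808e+01] [ 52.2  13.1 -15.6   0.  -61.2  60.9]
expect eye [248.77473497 129.33390362]
(array([-0.0012, -0.0033,  0.1217]), array([-0.05, -0.1 , -0.18]))
```

```bash
cat >> h.py <<'E'
def circ(img,u,v,half,rmin,rmax,f=6):
    u,v=int(u),int(v); y0,x0=max(v-half,0),max(u-half,0)
    g=cv2.cvtColor(img,cv2.COLOR_BGR2GRAY)[y0:v+half,x0:u+half]
    g=cv2.GaussianBlur(cv2.resize(g,None,fx=f,fy=f,interpolation=cv2.INTER_CUBIC),(0,0),3)
    h=cv2.HoughCircles(g,cv2.HOUGH_GRADIENT,1,400,param1=60,param2=12,minRadius=int(rmin*f),maxRadius=int(rmax*f))
    if h is None: return None
    x,y,r=h[0,0]; return x0+(x+.5)/f-.5,y0+(y+.5)/f-.5,r/f
E
python3 - <<'E'
from h import *
st=env.get_state(); c=cam("wrist",st); w=cv2.imread("pics/w2.png")
for r in((11,17),(19,27)):
    k=circ(w,249,129,34,*r); print(k,px2w(c,k[0],k[1],12).round(1))
# bar midline below eye
g=cv2.cvtColor(w,cv2.COLOR_BGR2GRAY).astype(int)
for y in(165,175,185): print(y,g[y,230:265].tolist())
E
```

```text
(np.float32(248.16667), np.float32(129.33333), np.float32(14.583333)) [468.  316.6  12. ]
(np.float32(245.5), np.float32(134.66667), np.float32(20.466667)) [462.1 317.   12. ]
165 [186, 185, 185, 187, 188, 188, 186, 186, 187, 186, 141, 129, 156, 171, 170, 173, 165, 168, 166, 172, 167, 169, 167, 169, 168, 153, 127, 169, 188, 188, 188, 187, 189, 186, 187]
175 [189, 186, 187, 184, 183, 183, 183, 184, 185, 185, 140, 123, 149, 168, 170, 167, 168, 167, 165, 166, 169, 167, 167, 166, 169, 150, 151, 178, 187, 185, 185, 185, 183, 185, 184]
185 [186, 187, 185, 186, 184, 184, 184, 186, 187, 188, 146, 121, 146, 166, 171, 167, 166, 165, 163, 167, 167, 165, 165, 166, 164, 148, 146, 174, 185, 185, 183, 184, 182, 184, 183]
```

```bash
python3 -m creep '[[-0.001,-0.0037,0.04,0,0,-0.2,-1],[-0.001,-0.0037,0.08,0,0,-0.2,-1],[-0.001,-0.0037,0.12,0,0,-0.2,-1],[-0.001,-0.0037,0.15,0,0,-0.2,-0.4],[-0.001,-0.0037,0.175,0,0,-0.2,0],[-0.001,-0.0037,0.19,0,0,-0.2,0],[-0.001,-0.0037,0.1985,0,0,-0.2,0],[-0.001,-0.0037,0.1985,0,0,-0.2,0]]' 25 && python3 -m creep '[[0,0,0,0,0,0,0.8],[0,0,0,0,0,0,1],[0,0,0,0,0,0,1],[0,0,0,0,0,0,1],[0,0,0,0,0,0,1]]'  25
```

```text
time_s: 5.42
position: [429.3, 300.5, 1.8]
tcp_rot: [180.0, 0.0, 23.3]
ft_force: [0.4, 0.1, -0.1]
gripper_width: 61.9
gripper_force: 0.0
time_s: 5.83
position: [429.1, 300.9, 2.5]
tcp_rot: [-180.0, -0.1, 23.3]
ft_force: [0.7, 0.4, 0.9]
gripper_width: 28.7
gripper_force: 0.0
```

```bash
python3 -m creep '[[0,0,0,0,0,0,1],[0,0,0,0,0,0,1],[0,0,0,0,0,0,1],[0,0,0,0,0,0,1]]' 30 && python3 -m creep '[[0,0,-0.02,0,0,0,1],[0,0,-0.05,0,0,0,1],[0,0,-0.08,0,0,0,1],[0,0,-0.08,0,0,0,1]]'  && python3 - <<'E'
from h import *
st=env.get_state(); c=cam("wrist",st); w=env.get_image("wrist"); cv2.imwrite("pics/w3.png",w)
K,Rc,t=c
print(st['position'],st['tcp_rot'])
e=np.array(st['position'])+[42.4*np.cos(np.radians(23.3)),42.4*np.sin(np.radians(23.3)),10]
u,v=w2px(c,e);print(u,v)
for r in((14,24),(24,40)):
    k=circ(w,u,v,50,*r); 
    if k: print(k,(px2w(c,k[0],k[1],e[2])-st['position']).round(1))
print(w2px(c,[586.5,143.4,53]))
E
```

```text
time_s: 6.17
position: [429.0, 300.7, 2.3]
tcp_rot: [180.0, 0.0, 23.4]
ft_force: [0.3, -1.1, 2.4]
gripper_width: 15.6
gripper_force: 29.9
time_s: 6.5
position: [431.7, 303.8, 87.4]
tcp_rot: [-179.8, -0.6, 23.4]
ft_force: [0.7, 0.8, -1.0]
gripper_width: 15.6
gripper_force: 29.9
[431.68052788 303.78265005  87.38602402] [-179.75373235   -0.6046803    23.44256852]
252.44820431397176 166.13751846001634
(np.float32(245.5), np.float32(162.16667), np.float32(21.883333)) [39.4 20.4 10. ]
(np.float32(252.66667), np.float32(166.5), np.float32(31.6)) [38.8 16.6 10. ]
[635.25553154  87.15784288]
```

View pics/w3.png

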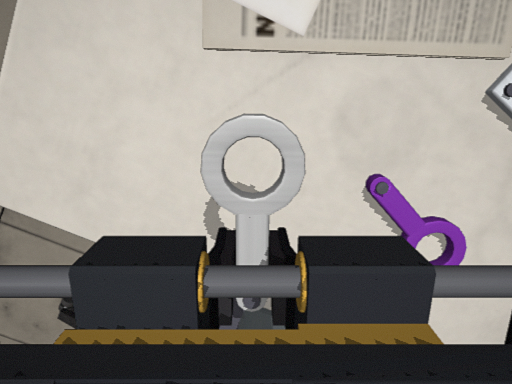

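The lever is gripped across the bar (opening 15.6 mm), with its eye at about (253,165), and it projects where I expect. Next I'll move so the stub comes into the wrist view.

```bash
python3 -m creep '[[-0.001,0.03,-0.01,0,0,0,1],[-0.003,0.06,-0.02,0,0,0,1],[-0.004,0.09,-0.035,0,0,0,1],[-0.005,0.12,-0.035,0,0,0,1],[-0.007,0.15,-0.035,0,0,0,1],[-0.008,0.18,-0.035,0,0,0,1],[-0.009,0.2,-0.035,0,0,0,1],[-0.009,0.208,-0.035,0,0,0,1]]' && python3 -m creep '[[0,0,0,0,0,0,1],[0,0,0,0,0,0,1],[0,0,0,0,0,0,1]]'  && python3 - <<'E'
from h import *
st=env.get_state(); c=cam("wrist",st); w=env.get_image("wrist"); cv2.imwrite("pics/w4.png",w)
print(st['position'],st['tcp_rot'])
u,v=w2px(c,[586.5,143.4,53]);print(u,v)
k=circ(w,u,v,40,13,25);print(k, k and px2w(c,k[0],k[1],53))
x0=int(max(u-100,0));y0=int(max(v-70,0))
cv2.imwrite("pics/w4c.png",cv2.resize(w[y0:y0+200,x0:x0+200],(600,600),interpolation=cv2.INTER_CUBIC));print(x0,y0)
E
```

```text
time_s: 7.22
position: [502.5, 103.6, 115.5]
tcp_rot: [-180.0, 0.2, 23.2]
ft_force: [1.3, -1.2, -1.4]
gripper_width: 15.7
gripper_force: 29.9
time_s: 7.47
position: [502.7, 107.0, 116.5]
tcp_rot: [-180.0, 0.1, 23.4]
ft_force: [-0.1, -0.1, -0.6]
gripper_width: 15.4
gripper_force: 29.9
[502.67450058 106.99490607 116.49250446] [-1.79988271e+02  5.30286541e-02  2.34009017e+01]
252.13035612224337 64.83202099291732
(np.float32(250.5), np.float32(56.5), np.float32(18.316668)) [590.500955   146.22622693  53.        ]
152 0
```

View pics/w4c.png

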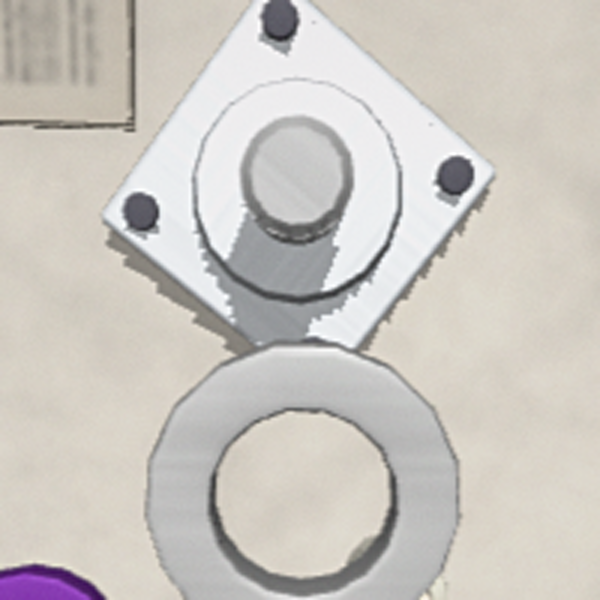

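The crop shows the shaft end at (251,57), the flange top at (251,62) and the gripped eye at (253,165) in full-image pixels.

```bash
python3 - <<'E'
from h import *
st=env.get_state(); c=cam("wrist",st)
s=px2w(c,251,57.2,53);f=px2w(c,251.2,62.3,20);e=px2w(c,253.2,164.8,st['position'][2]+9.7)
A=R.from_euler('xyz',st["tcp_rot"],degrees=True)
print(s,f,e,A.inv().apply(e-st['position']))
print("move tool",A.inv().apply((s+f)/2-e),st['position'])
E
```

```text
[590.35018244 146.0369113   53.        ] [590.33054104 145.97572588  20.        ] [542.4937187  123.96215758 126.3973209 ] [43.13949756  0.40886888 -9.72339332]
move tool [52.71549448 -1.18728877 89.86902457] [502.74303858 107.18356313 116.6973209 ]
```

```bash
python3 -m creep '[[0.03,-0.001,0.01,0,0,0,1],[0.045,-0.0012,0.025,0,0,0,1],[0.0527,-0.0012,0.04,0,0,0,1],[0.0527,-0.0012,0.045,0,0,0,1],[0.0527,-0.0012,0.045,0,0,0,1],[0.0527,-0.0012,0.045,0,0,0,1]]'  && python3 - <<'E'
from h import *
st=env.get_state(); c=cam("wrist",st); w=env.get_image("wrist"); cv2.imwrite("pics/w5.png",w)
print(st['position'],st['tcp_rot'])
A=R.from_euler('xyz',st["tcp_rot"],degrees=True)
e=np.array(st['position'])+A.apply([43.0,0.3,-9.7]);print(e, "err tool",A.inv().apply(np.array([590.3,146.0,e[2]])-e))
cv2.imwrite("pics/w5c.png",cv2.resize(w[90:240,177:327],(600,600),interpolation=cv2.INTER_CUBIC))
E
```

```text
time_s: 8.02
position: [550.3, 128.5, 72.0]
tcp_rot: [180.0, 0.1, 23.4]
ft_force: [-0.5, 1.7, -1.6]
gripper_width: 15.6
gripper_force: 29.9
[550.2671189  128.54155274  72.00272646] [1.79991043e+02 6.61561706e-02 2.34170845e+01]
[589.85434903 145.36121892  81.65311714] err tool [ 0.66281036 -0.4090572  -0.00082926]
```

View pics/w5c.png

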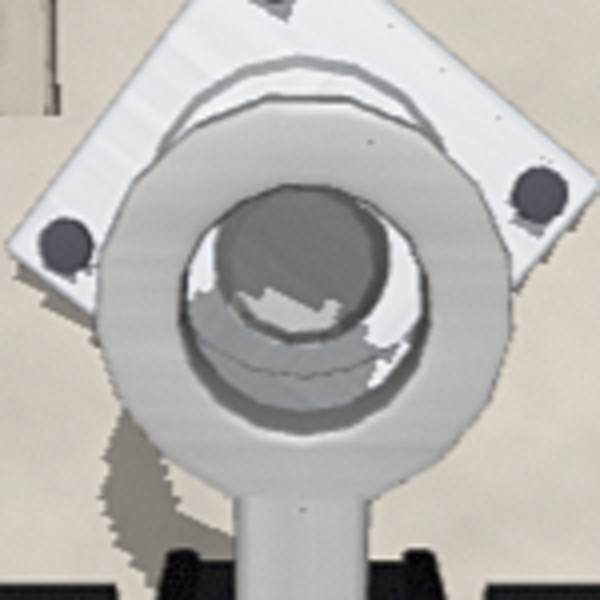

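```bash
python3 - <<'E'
from h import *
st=env.get_state(); c=cam("wrist",st)
A=R.from_euler('xyz',st["tcp_rot"],degrees=True)
for p in(px2w(c,177+303/4,90+260/4,53),px2w(c,177+304/4,90+307/4,st['position'][2]+9.7)): print(p,A.inv().apply(p-st['position']))
E
```

```text
[590.028092   145.32213866  53.        ] [42.72886425  0.27290436 19.71345849]
[589.58405594 145.07973036  82.39336525] [42.23887436  0.32138991 -9.6801362 ]
```

The eye is aligned with the shaft to within about 0.5 mm, so I'll lower it.

```bash
python3 -m creep '[[0.0005,0,0.01,0,0,0,1],[0.0005,0,0.02,0,0,0,1],[0.0005,0,0.028,0,0,0,1],[0.0005,0,0.035,0,0,0,1],[0.0005,0,0.042,0,0,0,1],[0.0005,0,0.046,0,0,0,1],[0.0005,0,0.048,0,0,0,1],[0.0005,0,0.048,0,0,0,1]]' && python3 -m creep '[[0,0,0,0,0,0,1],[0,0,0.0005,0,0,0,1]]'
```

```text
time_s: 8.73
position: [551.3, 128.3, 23.4]
tcp_rot: [180.0, 0.1, 23.4]
ft_force: [-0.5, 0.1, -1.1]
gripper_width: 15.6
gripper_force: 29.9
time_s: 8.9
position: [551.9, 128.6, 24.0]
tcp_rot: [-180.0, -0.1, 23.4]
ft_force: [-0.3, 0.2, -1.2]
gripper_width: 15.4
gripper_force: 29.9
```

```bash
python3 -m creep '[[0,0,0.0006,0,0,0,1],[0,0,0.0012,0,0,0,1],[0,0,0.0012,0,0,0,1]]' && python3 -m creep '[[0,0,0,0,0,0,0.3],[0,0,0,0,0,0,0.3],[0,0,0,0,0,0,0],[0,0,0,0,0,0,0],[0,0,0,0,0,0,0],[0,0,0,0,0,0,0]]' && python3 -m creep '[[0,0,-0.03,0,0,0,-1],[0,0,-0.065,0,0,0,-1],[0,0,-0.1,0,0,0,-1],[-0.02,0,-0.14,0,0,0,-1],[-0.035,0,-0.16,0,0,0,-1],[-0.035,0,-0.16,0,0,0,-1]]'  && python3 - <<'E'
from h import *
st=env.get_state(); c=cam("wrist",st); w=env.get_image("wrist"); cv2.imwrite("pics/w6.png",w)
print(st['position'],st['tcp_rot'],st['q'].round(1))
u,v=w2px(c,[590,146,53]);print(u,v,w2px(c,[590,146,32]))
y0=max(int(v)-60,0);x0=int(u)-60
cv2.imwrite("pics/w6c.png",cv2.resize(w[y0:y0+120,x0:x0+120],(480,480),interpolation=cv2.INTER_CUBIC));print(x0,y0)
E
```

```text
time_s: 9.15
position: [551.5, 128.5, 22.4]
tcp_rot: [-180.0, -0.0, 23.4]
ft_force: [0.8, 0.1, -1.0]
gripper_width: 15.7
gripper_force: 29.9
time_s: 9.65
position: [551.6, 128.5, 22.4]
tcp_rot: [180.0, -0.0, 23.4]
ft_force: [-0.7, 0.2, 0.1]
gripper_width: 41.8
gripper_force: 0.0
time_s: 10.15
position: [520.2, 114.7, 188.5]
tcp_rot: [-180.0, -0.6, 23.4]
ft_force: [0.2, 0.1, 0.1]
gripper_width: 75.3
gripper_force: 0.0
[520.18225798 114.7245111  188.45685139] [-179.99136807   -0.59672869   23.39103761] [ 29.9  14.4 -15.9   0.1 -59.1  83.4]
251.02648068909286 93.40296441067471 [251.09088365  93.83522706]
191 33
```

View pics/w6c.png

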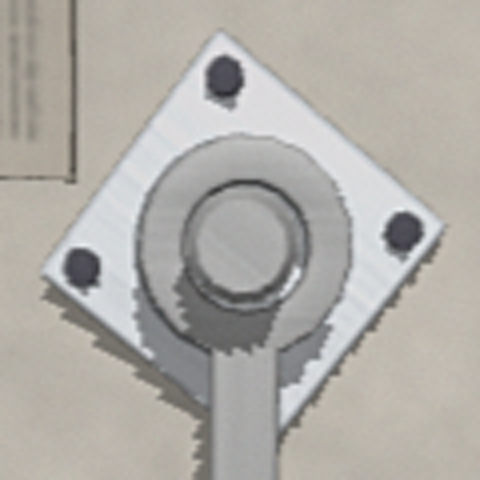

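The lever is seated flat: the shaft end is at crop (241,242) inside the eye at about (245,244). Next, the pliers: I'll raise the tool, turn it and look.

```bash
python3 -m creep '[[-0.015,0.02,-0.03,0,0,3,-1],[-0.035,0.045,-0.052,0,0,6,-1],[-0.055,0.07,-0.052,0,0,9,-1],[-0.075,0.095,-0.052,0,0,12,-1],[-0.095,0.12,-0.052,0,0,16,-1],[-0.115,0.145,-0.052,0,0,18,-1],[-0.119,0.15,-0.052,0,0,18.4,-1],[-0.119,0.15,-0.052,0,0,18.4,-1]]' && python3 -m creep '[[0,0,0,0,0,0,-1],[0,0,0,0,0,0,-1]]'  && python3 - <<'E'
from h import *
st=env.get_state(); c=cam("wrist",st); w=env.get_image("wrist"); cv2.imwrite("pics/w7.png",w)
print(st['position'],st['tcp_rot'],st['q'].round(1))
cv2.imwrite("pics/w7c.png",cv2.resize(w[0:250,100:433],(800,600),interpolation=cv2.INTER_CUBIC))
E
```

```text
time_s: 10.87
position: [468.8, -71.8, 233.2]
tcp_rot: [-180.0, 0.1, 4.8]
ft_force: [0.5, -0.5, 0.7]
gripper_width: 87.1
gripper_force: 0.0
time_s: 11.03
position: [470.0, -69.6, 233.7]
tcp_rot: [-180.0, 0.1, 5.0]
ft_force: [1.4, 0.4, -0.2]
gripper_width: 86.8
gripper_force: 0.0
[469.97970335 -69.59472951 233.6968398 ] [-1.79994458e+02  5.32624269e-02  5.01346921e+00] [ 11.2   6.8 -18.7  -0.  -64.6  83.8]
```

View pics/w7c.png

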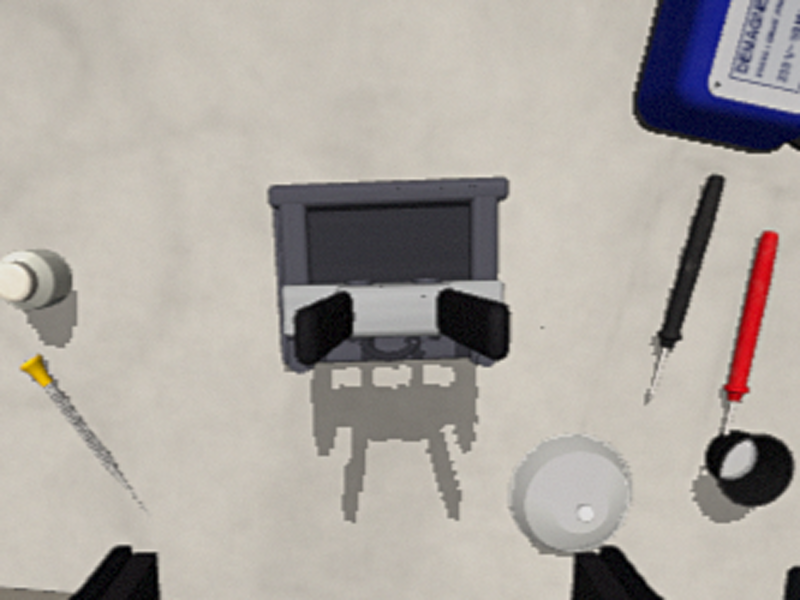

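The crop shows the stand's back edge from (270,192) to (507,180), the silver flange from (285,285) to (505,281), and the handle tops at (296–350, 290–362) and (438–509, 288–360).

```bash
python3 - <<'E'
from h import *
st=env.get_state(); c=cam("wrist",st)
s=333/800
P=lambda x,y,z:px2w(c,100+(x+.5)*s-.5,(y+.5)*600/600*250/600-.5 if 0 else (y+.5)*250/600-.5,z)
for n,a,b,zs in(("flange back",(285,286),(505,282),(85,89,93,97,103)),("stand back",(270,190),(507,179),(85,)),("handle out low corner",(297,361),(508,358),(165,171,175,180)),("stand front",(287,369),(505,0),(85,))):
    for z in zs:
        p,q=P(*a,z),P(*b,z); d=p-q
        print(n,z,p.round(1),q.round(1),((p+q)/2).round(1),np.linalg.norm(d).round(1),np.degrees(np.arctan2(-d[0],d[1])).round(2))
w=cv2.imread("pics/w7.png"); hsv=cv2.cvtColor(w,cv2.COLOR_BGR2HSV)
# edge of the flange's back: strongest bright gradient per column
g=cv2.cvtColor(w,cv2.COLOR_BGR2GRAY).astype(float); xs=np.arange(250,284)
ys=[]
for x in xs:
    col=g[108:128,x]; d=np.diff(col); i=d.argmax(); ys.append(108+i+.5)
print(np.polyfit(xs,ys,1),ys)
xs=np.arange(222,302,3);print([int(75+np.diff(g[66:90,x]).argmin()-9) for x in xs])
# handle darkness extents
for y in(130,135,140,145,148,150): 
    m=np.where(g[y,215:320]<45)[0]+215; print(y,m.min() if len(m) else None,m.max() if len(m) else None)
E
```

```text
flange back 85 [520.6 -35.4  85. ] [ 529.2 -115.7   85. ] [524.9 -75.5  85. ] 80.8 6.13
flange back 89 [520.9 -35.7  89. ] [ 529.4 -115.    89. ] [525.2 -75.4  89. ] 79.8 6.13
flange back 93 [521.2 -36.1  93. ] [ 529.6 -114.3   93. ] [525.4 -75.2  93. ] 78.7 6.13
flange back 97 [521.5 -36.4  97. ] [ 529.8 -113.7   97. ] [525.6 -75.   97. ] 77.7 6.13
flange back 103 [521.9 -37.  103. ] [ 530.  -112.7  103. ] [526.  -74.8 103. ] 76.1 6.13
stand back 85 [553.6 -27.9  85. ] [ 564.8 -111.6   85. ] [559.2 -69.7  85. ] 84.4 7.64
handle out low corner 165 [506.  -47.1 165. ] [ 512.1 -105.9  165. ] [509.1 -76.5 165. ] 59.0 5.93
handle out low corner 171 [507.  -47.5 171. ] [ 512.9 -104.7  171. ] [510.  -76.1 171. ] 57.5 5.93
handle out low corner 175 [507.6 -47.8 175. ] [ 513.5 -104.   175. ] [510.5 -75.9 175. ] 56.5 5.93
handle out low corner 180 [508.4 -48.2 180. ] [ 514.1 -103.1  180. ] [511.3 -75.6 180. ] 55.2 5.93
stand front 85 [490. -38.  85.] [ 621.4 -103.2   85. ] [555.7 -70.6  85. ] 146.7 63.64
[8.40336134e-03 1.15995798e+02] [np.float64(118.5), np.float64(118.5), np.float64(118.5), np.float64(118.5), np.float64(118.5), np.float64(118.5), np.float64(117.5), np.float64(117.5), np.float64(119.5), np.float64(117.5), np.float64(117.5), np.float64(117.5), np.float64(117.5), np.float64(117.5), np.float64(117.5), np.float64(117.5), np.float64(118.5), np.float64(118.5), np.float64(118.5), np.float64(118.5), np.float64(118.5), np.float64(118.5), np.float64(118.5), np.float64(118.5), np.float64(118.5), np.float64(118.5), np.float64(118.5), np.float64(118.5), np.float64(118.5), np.float64(118.5), np.float64(118.5), np.float64(118.5), np.float64(117.5), np.float64(118.5)]
[76, 76, 75, 75, 75, 75, 75, 75, 75, 75, 75, 75, 74, 74, 74, 74, 74, 74, 74, 74, 74, 73, 73, 73, 73, 73, 73]
130 224 311
135 223 311
140 222 311
145 223 310
148 223 309
150 224 232
```

```bash
python3 -m creep '[[0.02,0.005,0,0,0,-1,-1],[0.04,0.009,0,0,0,-1,-1],[0.046,0.0103,0,0,0,-1,-1],[0.046,0.0103,0,0,0,-1,-1],[0.046,0.0103,0,0,0,-1,-1],[0.046,0.0103,0,0,0,-1,-1]]' && python3 - <<'E'
from h import *
print(delta(env.get_state(),[516.8,-75.9,126],[180,0,6.0]))
st=env.get_state(); c=cam("wrist",st); w=env.get_image("wrist"); cv2.imwrite("pics/w8.png",w)
# expected handle top corners & flange corners by hypothesis
o=np.array([516.8,-75.9]); Y=np.radians(6.0)
B=lambda x,y,z:w2px(c,[o[0]+x*np.cos(Y)-y*np.sin(Y),o[1]+x*np.sin(Y)+y*np.cos(Y),z])
print("handle top out",B(8,29.5,171),B(-8,29.5,171),B(8,-29.5,171),B(-8,-29.5,171)); print("flange back",B(9,40,89),B(9,-40,89),"ring",B(-3,0,40))
g=cv2.cvtColor(w,cv2.COLOR_BGR2GRAY)
v=int((B(8,0,171)[1]+B(-8,0,171)[1])/2)
for y in range(v-40,v+16,5):
    m=np.where(g[y,180:330]<45)[0]+180; print(y,(m.min(),m.max(),len(m)) if len(m) else None)
E
```

```text
time_s: 11.58
position: [515.6, -76.1, 234.1]
tcp_rot: [-180.0, 0.1, 6.0]
ft_force: [-0.2, -0.6, -0.0]
gripper_width: 86.9
gripper_force: 0.0
(array([ 1.400e-03, -1.000e-04,  1.081e-01]), array([-0.01,  0.06, -0.  ]))
handle top out [208.01520401 193.26728075] [208.78437979 215.53095539] [294.88922006 193.3735965 ] [294.08024761 215.63627986]
flange back [207.44781882 167.65190396] [295.72306929 167.75881518] ring [251.62433352 169.59052402]
164 (np.int64(218), np.int64(282), 3)
169 None
174 None
179 (np.int64(225), np.int64(277), 18)
184 (np.int64(221), np.int64(282), 28)
189 (np.int64(214), np.int64(289), 42)
194 (np.int64(211), np.int64(292), 42)
199 (np.int64(210), np.int64(292), 35)
204 (np.int64(210), np.int64(292), 29)
209 (np.int64(210), np.int64(292), 21)
214 (np.int64(212), np.int64(215), 4)
219 None
```

```bash
python3 -m creep '[[0.0014,0,0.03,0,0,0,-1],[0.0014,0,0.06,0,0,0,-1],[0.0014,0,0.085,0,0,0,-1],[0.0014,0,0.1,0,0,0,-1],[0.0014,0,0.108,0,0,0,-0.5],[0.0014,0,0.108,0,0,0,0],[0.0014,0,0.108,0,0,0,0.2],[0.0014,0,0.108,0,0,0,0.2]]' 25 && python3 -m creep '[[0,0,0,0,0,0,1],[0,0,0,0,0,0,1],[0,0,0,0,0,0,1],[0,0,0,0,0,0,1],[0,0,0,0,0,0,1],[0,0,0,0,0,0,1]]' 25 && python3 - <<'E'
from h import *
st=env.get_state(); print(st)
for n in("side","top"):cv2.imwrite(f"pics/{n}9.png",env.get_image(n))
E
```

```text
time_s: 12.3
position: [518.7, -76.3, 127.8]
tcp_rot: [180.0, -0.2, 6.0]
ft_force: [-0.4, 1.2, -0.6]
gripper_width: 68.1
gripper_force: 0.0
time_s: 12.8
position: [519.7, -75.9, 128.8]
tcp_rot: [180.0, -0.3, 6.0]
ft_force: [-1.3, 3.4, 8.0]
gripper_width: 37.2
gripper_force: 25.0
{'time_s': 12.8, 'q': array([ 9.42383367e+00,  1.74814485e+01, -2.12959068e+01,  3.05199811e-02,
       -5.08997219e+01,  8.65743993e+01]), 'joint_velocities': array([ 0.02337128, -0.15181698, -0.12705583,  0.04823784,  0.04040027,
        0.05808949]), 'effort': array([-1.70489419e+00, -2.82369554e+01,  1.34283409e+01,  3.25859338e+00,
        1.44798495e-01,  8.97943683e-03]), 'position': array([519.73777742, -75.85036757, 128.84738453]), 'tcp_rot': array([179.99554458,  -0.3237635 ,   6.01742719]), 'ft_force': array([-1.25757964,  3.43731519,  8.03273987]), 'torque': array([0.80893808, 0.34618913, 0.02395502]), 'gripper_force': 25.0010516004113, 'gripper_width': 37.201295687520805}
```

The handles are squeezed to the stop at 37.2 mm and 25 N. Now I'll lift the pliers straight up.

```bash
python3 -m creep '[[0,0,-0.01,0,0,0,1],[0,0,-0.025,0,0,0,1],[0,0,-0.04,0,0,0,1],[0,0,-0.055,0,0,0,1],[0,0,-0.07,0,0,0,1],[0,0,-0.085,0,0,0,1],[0,0,-0.095,0,0,0,1],[0,0,-0.095,0,0,0,1]]' 30 && python3 -m creep '[[0,0,0,0,0,0,1],[0,0,0,0,0,0,1]]' && python3 - <<'E'
from h import *
st=env.get_state(); print(st['position'],st['tcp_rot'],st['q'].round(1))
s=np.array([590.2,145.8])
Y=np.radians(6.0)
# assume pliers origin at tool x -2 -> ring at tool x -5
t=s+4.5*np.array([np.cos(Y),np.sin(Y)])
print(delta(st,[*t,st['position'][2]],[180,0,6.0]))
w=env.get_image("wrist"); cv2.imwrite("pics/w10.png",w)
E
```

```text
time_s: 13.57
position: [518.8, -76.6, 224.0]
tcp_rot: [180.0, -0.3, 6.0]
ft_force: [0.1, -0.8, -1.8]
gripper_width: 36.7
gripper_force: 30.0
time_s: 13.73
position: [516.9, -76.4, 220.4]
tcp_rot: [-180.0, 0.1, 5.9]
ft_force: [-1.1, 0.5, -1.4]
gripper_width: 36.7
gripper_force: 30.0
[516.9030822  -76.43624592 220.35578762] [-1.79971633e+02  1.17253826e-01  5.93608725e+00] [  9.4  12.2 -13.9  -0.  -64.   86.6]
(array([ 1.004e-01, -2.135e-01, -1.000e-04]), array([-0.03,  0.12, -0.06]))
```

```bash
python3 -m creep '[[0.012,-0.03,0,0,0,0,1],[0.026,-0.06,0,0,0,0,1],[0.04,-0.09,0,0,0,0,1],[0.054,-0.12,0,0,0,0,1],[0.068,-0.15,0,0,0,0,1],[0.082,-0.18,0,0,0,0,1],[0.095,-0.205,0.01,0,0,0,1],[0.1,-0.2135,0.02,0,0,0,1]]' && python3 -m creep '[[0,0,0.01,0,0,0,1],[0,0,0.02,0,0,0,1],[0,0,0.025,0,0,0,1],[0,0,0.025,0,0,0,1],[0,0,0.025,0,0,0,1]]' && python3 - <<'E'
from h import *
st=env.get_state(); print(st['position'],st['tcp_rot'],st['gripper_width'])
c=cam("wrist",st)
w=env.get_image("wrist"); cv2.imwrite("pics/w11.png",w)
sd=env.get_image("side"); cv2.imwrite("pics/s11.png",sd); cs=cam("side")
u,v=w2px(c,[590.2,145.8,53]); a,b=w2px(cs,[590.2,145.8,90]); print(u,v,a,b)
x0,y0=int(u-50),int(v-60); X0,Y0=int(a-30),int(b-50); print(x0,y0,X0,Y0)
A=cv2.resize(w[y0:y0+100,x0:x0+100],(400,400),interpolation=cv2.INTER_CUBIC); C=cv2.resize(sd[Y0:Y0+80,X0:X0+80],(400,400),interpolation=cv2.INTER_CUBIC)
cv2.imwrite("pics/comp.png",np.hstack([A,C]))
E
```

```text
time_s: 14.45
position: [596.1, 149.8, 199.9]
tcp_rot: [-180.0, -0.0, 6.1]
ft_force: [0.9, -0.4, -2.7]
gripper_width: 36.9
gripper_force: 30.0
time_s: 14.87
position: [594.8, 145.1, 176.3]
tcp_rot: [180.0, 0.0, 5.9]
ft_force: [-0.3, -0.6, -0.7]
gripper_width: 36.7
gripper_force: 30.0
[594.77000412 145.07717492 176.26529155] [1.79968156e+02 3.27236963e-02 5.89188959e+00] 36.726621356671515
250.14553770891757 189.7503769478305 252.28399401590258 183.366442170155
200 129 222 133
```

View pics/comp.png

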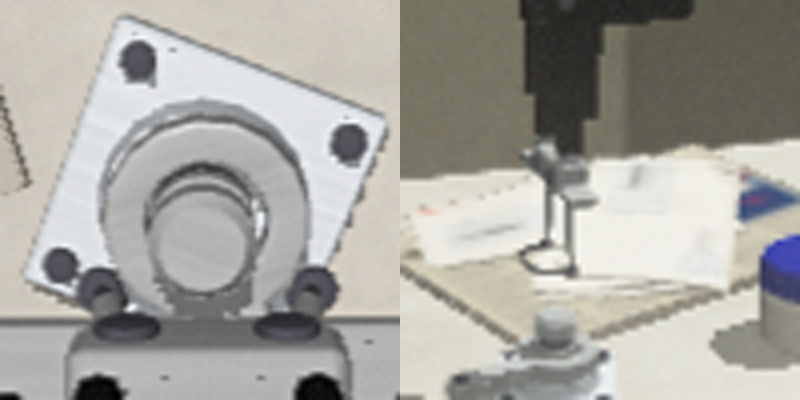

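The left (wrist) crop shows the two nose tips at (102,284) and (315,284), the flange front edge at row 320, and the shaft end at (200,242). The right (side) crop shows the spread ring at about (547,259) hovering over the shaft end at (556,318). Next I'll compute the offsets.

```bash
python3 - <<'E'
from h import *
st=env.get_state(); c=cam("wrist",st); cs=cam("side")
A=R.from_euler('xyz',st["tcp_rot"],degrees=True); T=np.array(st['position'])
W=lambda x,y,z:px2w(c,200+(x+.5)/4-.5,129+(y+.5)/4-.5,z)
for n,p in(("tipL",W(102,284,88)),("tipR",W(315,284,88)),("flange L",W(75,322,136.5)),("flange R",W(345,322,136.5)),("shaft",W(200,242,53))):
    print(n,p.round(1),A.inv().apply(p-T).round(1))
S=lambda p:((w2px(cs,p)-[222,133]+.5)*5-.5+[400,0]).round(0)
ax=A.apply([1,0,0]);ay=A.apply([0,1,0])
for ox in(-1,-3):
  for z in(84,88,92):
    o=T+ax*ox; o[2]=z+0; ring=o-3*ax
    print(ox,z,"-x end",S(ring-16*ax),"-y tip",S(o+ay*19.5),"+y tip",S(o-ay*19.5),"flange",S([*(o+ay*40)[:2],z+47]),S([*(o-ay*40)[:2],z+47]))
print("shaft top",S([590.2,145.8,53]),"shaft px L/R",S([578,145.8,53]),S([602,145.8,53]))
E
```

```text
tipL [590.4 165.4  88. ] [ -3.1 -20.2  89.3]
tipR [594.6 125.   88. ] [-3.  20.4 89.3]
flange L [598.7 166.6 136.5] [  5.4 -20.6  40.8]
flange R [603.  125.  136.5] [ 5.4 21.3 40.8]
shaft [591.3 146.9  53. ] [ -4.1  -1.7 124.3]
-1 84 -x end [529. 268.] -y tip [573. 277.] +y tip [549. 250.] flange [586. 212.] [536. 160.]
-1 88 -x end [529. 262.] -y tip [573. 270.] +y tip [549. 243.] flange [586. 205.] [535. 153.]
-1 92 -x end [529. 255.] -y tip [573. 264.] +y tip [549. 237.] flange [586. 198.] [535. 147.]
-3 84 -x end [525. 269.] -y tip [570. 278.] +y tip [546. 250.] flange [583. 212.] [532. 160.]
-3 88 -x end [525. 262.] -y tip [570. 271.] +y tip [546. 244.] flange [583. 205.] [532. 154.]
-3 92 -x end [525. 256.] -y tip [570. 264.] +y tip [545. 237.] flange [583. 198.] [532. 147.]
shaft top [554. 313.] shaft px L/R [533. 316.] [574. 311.]
```

The wrist and side views agree: the ring centre is at tool (-6.2, 0.1) and about 88.5 mm below the TCP, and the shaft is at tool (-4, -1.8). I'll correct for that and come down to just above the shaft.

```bash
python3 -m creep '[[0.001,-0.001,0.005,0,0,0,1],[0.0022,-0.0018,0.01,0,0,0,1],[0.0022,-0.0018,0.018,0,0,0,1],[0.0022,-0.0018,0.024,0,0,0,1],[0.0022,-0.0018,0.027,0,0,0,1],[0.0022,-0.0018,0.027,0,0,0,1],[0.0022,-0.0018,0.027,0,0,0,1]]' && python3 - <<'E'
from h import *
st=env.get_state(); c=cam("wrist",st); print(st['position'],st['tcp_rot'])
w=env.get_image("wrist"); cv2.imwrite("pics/w12.png",w)
A=R.from_euler('xyz',st["tcp_rot"],degrees=True); T=np.array(st['position'])
u,v=w2px(c,[590.8,146.4,53]);print(u,v)
k=circ(w,u,v,24,10,17);print(k, k and A.inv().apply(px2w(c,k[0],k[1],53)-T))
for p in([-3.1,-20.2,89],[-3,20.4,89]):
    a,b=w2px(c,T+A.apply(p)); k=circ(w,a,b,14,3,8);print("tip",a,b,k,k and A.inv().apply(px2w(c,k[0],k[1],T[2]-89)-T))
E
```

```text
time_s: 15.55
position: [596.9, 148.2, 148.9]
tcp_rot: [180.0, 0.0, 6.0]
ft_force: [-0.4, 0.2, -0.8]
gripper_width: 36.8
gripper_force: 30.0
[596.94289977 148.24783969 148.94661844] [1.79974211e+02 3.73419871e-02 5.96485055e+00]
253.06082398443257 201.11231066991647
(np.float32(253.66667), np.float32(198.0), np.float32(15.400001)) [-3.69825327  1.62373959 95.9497897 ]
tip 225.03188572286365 199.7997445311905 (np.float32(224.0), np.float32(201.66667), np.float32(6.4833336)) [ -4.58463823 -21.01519265  88.99355683]
tip 278.3929255598262 199.73871848240577 (np.float32(278.5), np.float32(200.83333), np.float32(5.7833333)) [-3.87380088 20.50163052 89.01178056]
```

```bash
python3 -m creep '[[0,0.001,0,0,0,0,1],[0,0.001,0,0,0,0,1],[0,0.001,0,0,0,0,1],[0,0.001,0,0,0,0,1],[0,0.001,0,0,0,0,1],[0,0.001,0,0,0,0,1]]' && python3 - <<'E'
from h import *
st=env.get_state(); c=cam("wrist",st); print(st['position'],st['tcp_rot'])
w=env.get_image("wrist"); cv2.imwrite("pics/w13.png",w)
print(w2px(c,[590.8,146.4,53]))
g=cv2.cvtColor(w,cv2.COLOR_BGR2GRAY)
for y in range(176,212,3): print(y,g[y,228:280].tolist())
E
```

```text
time_s: 16.1
position: [597.1, 147.3, 149.4]
tcp_rot: [-180.0, -0.0, 6.0]
ft_force: [-0.2, -0.2, -2.1]
gripper_width: 36.7
gripper_force: 30.0
[597.14122884 147.31159131 149.43263637] [-1.79994258e+02 -8.37533728e-03  5.95395841e+00]
[251.91433392 201.14786798]
176 [164, 148, 163, 179, 138, 118, 155, 187, 193, 188, 182, 182, 182, 183, 180, 179, 179, 178, 176, 179, 175, 176, 176, 176, 176, 178, 177, 178, 178, 177, 175, 177, 175, 174, 175, 175, 174, 176, 178, 178, 178, 178, 179, 182, 180, 156, 110, 91, 107, 122, 165, 213]
179 [154, 212, 162, 146, 183, 189, 183, 180, 181, 180, 180, 179, 178, 178, 179, 178, 177, 179, 174, 169, 165, 147, 118, 93, 74, 85, 87, 92, 120, 119, 145, 162, 168, 170, 172, 174, 172, 171, 173, 171, 171, 171, 172, 173, 174, 178, 178, 175, 137, 96, 100, 163]
182 [143, 135, 178, 189, 185, 183, 182, 183, 180, 177, 176, 177, 173, 172, 164, 130, 84, 62, 63, 67, 90, 106, 107, 106, 105, 107, 108, 104, 102, 99, 97, 75, 59, 77, 108, 121, 120, 151, 171, 175, 175, 177, 181, 178, 178, 175, 178, 175, 180, 173, 131, 100]
185 [170, 189, 184, 178, 177, 178, 176, 177, 177, 174, 174, 
[... 1557 characters left out ...]
54, 146, 147, 166, 181, 182, 179, 179, 178, 177, 173, 174, 175, 173, 177, 177, 175, 177, 176, 175, 178, 175, 176, 177, 178, 181, 168, 133, 116, 140, 143, 181, 189, 138, 84, 81, 95, 101, 107, 108, 105, 94]
206 [104, 95, 82, 129, 180, 190, 189, 189, 188, 190, 171, 146, 140, 157, 179, 183, 184, 181, 182, 180, 181, 183, 184, 184, 183, 181, 181, 178, 178, 175, 177, 178, 178, 179, 180, 181, 148, 112, 111, 160, 184, 187, 185, 152, 101, 91, 103, 107, 108, 108, 104, 92]
209 [46, 46, 48, 45, 48, 44, 45, 46, 45, 41, 44, 66, 97, 103, 104, 106, 105, 104, 105, 106, 102, 105, 106, 102, 104, 102, 106, 103, 104, 106, 107, 105, 106, 108, 104, 90, 63, 46, 44, 46, 43, 45, 49, 45, 46, 49, 47, 49, 43, 45, 47, 68]
```

```bash
python3 -m creep '[[0.0008,0.0004,0,0,0,0,1],[0.0008,0.0004,0.003,0,0,0,1],[0.0008,0.0004,0.006,0,0,0,1],[0.0008,0.0004,0.009,0,0,0,1],[0.0008,0.0004,0.011,0,0,0,1],[0.0008,0.0004,0.011,0,0,0,1],[0.0008,0.0004,0.011,0,0,0,1],[0.0008,0.0004,0.011,0,0,0,1]]' && python3 -m creep '[[0,0,0.002,0,0,0,1],[0,0,0.004,0,0,0,1],[0,0,0.006,0,0,0,1],[0,0,0.008,0,0,0,1],[0,0,0.01,0,0,0,1],[0,0,0.0117,0,0,0,1],[0,0,0.0117,0,0,0,1],[0,0,0.0117,0,0,0,1]]' && python3 -m creep '[[0,0,0,0,0,0,1],[0,0,0,0,0,0,1],[0,0,0,0,0,0,1],[0,0,0,0,0,0,1]]' && python3 - <<'E'
from h import *
for _ in range(1):
    st=env.get_state(); print({k:np.round(st[k],2) for k in('position','tcp_rot','ft_force','torque','joint_velocities')})
c=cam("wrist",st);A=R.from_euler('xyz',st["tcp_rot"],degrees=True); T=np.array(st['position'])
w=env.get_image("wrist"); cv2.imwrite("pics/w14.png",w); cv2.imwrite("pics/s14.png",env.get_image("side"))
ring=T+A.apply([-6.2,0.1,88.6]);print("ring est",ring)
g=cv2.cvtColor(w,cv2.COLOR_BGR2GRAY)
for y in(198,202,206): print(y,g[y,215:290].tolist())
for x in(248,252,256): print(x,g[170:212,x].tolist())
print(w2px(c,[591.2,146.2,53]))
E
```

```text
time_s: 16.82
position: [598.0, 147.0, 138.4]
tcp_rot: [180.0, -0.0, 6.0]
ft_force: [-1.8, -0.3, -1.9]
gripper_width: 36.6
gripper_force: 30.0
time_s: 17.48
position: [598.0, 147.0, 126.5]
tcp_rot: [180.0, 0.0, 6.0]
ft_force: [-0.0, -0.4, -1.3]
gripper_width: 36.7
gripper_force: 30.0
time_s: 17.82
position: [598.0, 147.0, 126.8]
tcp_rot: [-180.0, -0.0, 6.0]
ft_force: [0.3, 0.4, -2.0]
gripper_width: 36.9
gripper_force: 30.0
{'position': array([598.03, 147.01, 126.78]), 'tcp_rot': array([-1.7999e+02, -1.0000e-02,  5.9600e+00]), 'ft_force': array([ 0.28,  0.36, -1.99]), 'torque': array([-0.07,  0.08,  0.02]), 'joint_velocities': array([-0.06,  0.  ,  0.01,  0.02, -0.07, -0.  ])}
ring est [591.89807348 146.28284953  38.17996625]
198 [221, 220, 222, 226, 202, 128, 79, 80, 84, 84, 86, 86, 80, 65, 99, 157, 172, 172, 169, 167, 160, 124, 117, 105, 142, 159, 124, 99, 99, 105, 135, 170, 177, 179, 179, 174, 173, 174, 172, 171, 170, 167, 167, 156, 128, 107, 94, 87, 95, 141, 136, 107, 199, 174, 137, 132, 163, 178, 137, 84, 77, 82, 88, 85, 84, 84, 78, 76, 133, 219, 235, 228, 228, 224, 224]
202 [219
[... 679 characters left out ...]
89, 112, 205, 229, 224, 223, 225, 227]
248 [161, 161, 161, 105, 101, 125, 217, 208, 184, 184, 180, 181, 177, 176, 176, 178, 174, 146, 69, 63, 106, 112, 170, 183, 124, 101, 102, 137, 179, 177, 175, 177, 178, 182, 183, 179, 180, 180, 138, 101, 101, 102]
252 [158, 164, 149, 105, 109, 167, 214, 190, 182, 179, 181, 179, 176, 175, 175, 176, 164, 70, 56, 103, 107, 143, 184, 163, 107, 100, 107, 175, 174, 168, 169, 169, 177, 183, 182, 181, 183, 181, 139, 100, 99, 101]
256 [154, 157, 162, 107, 103, 128, 215, 194, 182, 182, 179, 177, 177, 177, 175, 176, 166, 87, 59, 79, 99, 114, 184, 187, 123, 99, 101, 137, 167, 166, 163, 162, 172, 177, 178, 185, 183, 182, 139, 102, 99, 100]
[251.7065506  210.96069892]
```

```bash
python3 -m creep '[[-0.0003,0.0005,0.0001,0,0,0,1],[-0.0003,0.0005,0.0001,0,0,0,1],[-0.0003,0.0005,0.0001,0,0,0,1],[-0.0003,0.0005,0.0001,0,0,0,1],[-0.0003,0.0005,0.0001,0,0,0,1],[-0.0003,0.0005,0.0001,0,0,0,1]]' && python3 - <<'E'
from h import *
f=[];p=[]
for _ in range(12):
    w=env.get_image("side"); s=env.get_state(); f.append(s['ft_force']);p.append(s['position'])
print(np.mean(f,0),np.std(f,0),np.mean(p,0),np.std(p,0),s['torque'],s['gripper_width'])
a=cv2.cvtColor(w,cv2.COLOR_BGR2GRAY); cs=cam("side"); T=np.mean(p,0); A=R.from_euler('xyz',s["tcp_rot"],degrees=True)
# vertical shift of the flange/handle patch between the hover (s11) and now, against kinematics
b=cv2.imread("pics/s11.png",0); u,v=w2px(cs,[594,145,135]); u,v=int(u),int(v)
t=b[v-9:v+12,u-12:u+14]
r=cv2.matchTemplate(a[v-15:v+50,u-25:u+27],t,cv2.TM_CCOEFF_NORMED); print(cv2.minMaxLoc(r)[1:4:2],"-> found shift",np.array(cv2.minMaxLoc(r)[3])-[13,6],"expected",w2px(cs,T-[0,0,45])-w2px(cs,np.array([594.77,145.08,176.27])-[0,0,45]))
E
```

```text
time_s: 18.42
position: [597.7, 146.5, 126.6]
tcp_rot: [-180.0, -0.0, 6.0]
ft_force: [1.0, 0.5, -2.4]
gripper_width: 37.2
gripper_force: 30.0
[-0.01408327  0.02961933 -1.54548236] [0.41351944 0.47077371 0.40693898] [597.70917045 146.44829293 126.54568143] [0.01176786 0.01509721 0.00904285] [-0.12037776  0.15588264  0.00863512] 36.832955712157585
(0.718468964099884, (15, 6)) -> found shift [2 0] expected [ 1.05491776 16.19292072]
```

Mean force over 12 readings is about 0 N sideways and -1.5 N vertically. That is just the pliers' weight, so the ring hangs free of the shaft and the lever. The template match latched onto the static background, so I'm ignoring it. Handing in.

```bash
python3 -c "
from workcell import env
print(env.hand_in())"
```

```text
the job is handed in; nothing more can be done
None
```

The job is handed in, verdict not shown: the lever arm is on the flange and released, and the squeezed pliers hold the spread ring at an estimated groove height (about 38 mm), with force readings showing no contact.

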